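Roll a pipe stub into the V-block and set it against the stop

ROBOT

A 6-joint arm with a two-finger parallel gripper is mounted at the origin on the work surface. World frame = base frame: x ahead of the robot, y to its left, z up, the work surface at z = 0. Lengths are in m, angles in rad, forces in N, time in s.
With the tool pointing down it reaches from about 0.35 to 0.775 m from the base axis. Payload 7.3 kg.
Tool frame: the origin (TCP) lies at the very end of the fingers, on their centre line; the grasp point (between the pads) lies 19 mm behind it; z points along the fingers, y is the line along which they close (so a half turn about z gives the same grasp; the last joint's range is limited). The gripper opens to 92 mm and grips with 3 to 60 N. Pads are 19 mm wide; open, the fingers measure 130 mm over their backs; the gripper's body (75 mm by 190 mm) begins 47 mm behind the grasp point.
Start: joints at [1.14, 0.342, 1.524, -0, 1.275, -0.146], TCP at [0.147, 0.504, 0.227] pointing down, gripper open.
Joint ranges: [-2.53, 2.53], [-0.77, 2.02], [0.04, 2.7], [-1, 4.14], [0.28, 2.66], [-3.11, 3.11]. Speed limits (rad/s): [2.57, 2.57, 3.14, 3.14, 3.14, 3.14].

INTERFACE

Orientations are given as [roll, pitch, yaw] about the fixed x, y, z axes, in that order (R = Rz(yaw) Ry(pitch) Rx(roll)).
In Python, from cell import robot gives the robot as it stands. The module is installed in compiled form; this text tells all that it offers.
- The arm moves only by the tool arm_command, never from a script. Its argument "moves" is a list of rows, each a list of 3 entries, a list of its own where there are three numbers: the shift along the tool's x, y, z in m, then the turn, a rotation vector about the tool's x, y, z in rad, then the finger opening in m, from 0 to 0.0918. In form: [[[dx, dy, dz], [ax, ay, az], claw], ...]. A call has exactly 5 rows; each row is the pose to reach, as a shift and turn from the pose commanded when the call began, along the tool's axes at that moment; what a row does not reach only later rows make up. A row lasts 1/10 s, in which the tool goes at most 50 mm and 8.59 degrees, less where a joint would pass 70% of its speed; a pose out of reach is approached as far as the arm can. A call with a gripper value outside its range is refused whole. The fingers move at their own pace and stop on an object; "squeeze" is the grip in N (left out, the last holds). Time passes only in rows, so rows that repeat a pose let the fingers close, or fill a call up. It gives the time, the measured TCP pose, the force, the opening and the grip force at its end, in the units of the state.
- robot.observe(): the state, without advancing time (a new reading comes with each control period).
- robot.read_camera(name): name is "scene" or "top" or "wrist"; returns the picture (420x560x3 uint8, red, green, blue); there is no depth.
- robot.camera_model(name): a dict with "fx", "fy", "cx", "cy" (pixels), "R" (3x3) and "t" (3): a world point X has camera coordinates R X + t. Camera axes: x right, y down, z forward; pixel columns grow to the right and rows downward; lengths in m; the calibration is good to about 2 mm. A picture is of the moment at which its call begins: read the wrist's pose just before it. camera_model takes no time and is no camera call; for the wrist camera it gives the pose at the moment of the call.
- robot.hand_in(): hands the job in; it is judged then, once.
The state is a dict: "time": time; "qpos": joint angles; "qvel": joint speeds; "joint_efforts": joint torques, N m; "tool_pos": TCP position; "tool_rot": TCP orientation; "contact_force": force on the tool from outside, world axes, zero at the start; "torque": the same for the moment, N m; "opening": finger opening in m; "grip_force": force on a finger pad.
Only numpy, scipy, OpenCV 4.12 (cv2) and the standard library are available. Lean on these libraries where they do the work, as an engineer would, in place of code of your own. Each camera call takes 0.05 s, during which the arm holds its last target. There are 200 camera calls.

TASK

With the fingertips, gently roll the loose pipe stub by its side along the bench, up the yellow ramp and over into the V-block, so that it drops into the V. Then push its free end with a fingertip so that it slides along the V until its other end rests against the red end stop. Do not pinch, lift or drag the pipe: it must roll there, and leave everything else on the bench where it is.

Things in the scene. Friction and masses are not known exactly. Their poses are not given: they have to be found in the camera images.
- pipe: Loose pipe stub: bright grey, smooth, lightly oiled (friction about 0.3) tube with dark ends, a green band round its middle and a thin dark seam along it; diameter 48 mm, length 160 mm, 0.25 to 0.5 kg, on the bench. Origin at its centre, 24 mm above the bench; x runs along the tube, y and z turn as it rolls (z up at the start). A light push rolls it, square to its own axis.
- saddle: V-block, fixed: yellow ramp, steel V, blue block behind, red end stop. Origin on the bench (z = 0) under the bottom line of the V, half-way along; x along the V, towards the end stop; y the way the pipe rolls in; z up. Ramp and V span x -75 to +75 mm. The pipe starts on the bench 200 to 280 mm out on the -y side, within 0.05 rad of parallel, its +x end 25 to 45 mm short of the stop's face line.
- crest (a point): Middle of the crest between ramp and V: y = -22 mm, 16 mm high in the V-block's frame. The ramp rises to it from the bench at y = -90 mm; beyond it the near side of the V falls at 30 degrees to the bottom line (y = 0, 3 mm high) and the far side rises at 50 degrees to y = +33 mm, 42 mm high. The blue block behind ends at y = +56 mm, its 6 mm high foot at +103 mm.
- stop (a point): Point on the inner face of the red end stop, at (75, -5.4, 33.9) mm in the V-block's frame, on the axis of a pipe lying in the V. The stop is a plate across the +x end of the V, y = -25 to +56 mm, 50 mm high. The other (-x) end of the V is open and the pipe sticks out of it; sliding the pipe along in the V takes about 1 to 3 N.
- seat (a point): Where the pipe's centre lies when it rests in the V with its end against the red end stop: (-5, -5.4, 33.9) mm in the V-block's frame, same axes. The pipe's other end then still stands 10 mm out of the open end of the V. On the way there: pushed level with fingertips that reach below its mid-height the pipe rolls; a fingertip pressing on it higher up jams it. The ramp takes out a slight skew.
- hammer: Bystander: hammer with a wooden handle, 260 mm, lying on the right, behind the pipe (its -y side); origin on the bench below its middle.
- collar: Bystander: flat steel collar, 56 mm across, 22 mm high, standing on the bench on the +y side of the V-block; origin in the centre of its underside.
- coupling: Bystander: grey pipe coupling, 52 mm across, 50 mm high, upright on the bench, off the open-end corner of the V-block on its +y side; origin in the centre of its underside.
- spray: Bystander: upright spray can, 52 mm across, 150 mm high, on the +y side of the V-block; origin in the centre of its underside.
- tape: Bystander: yellow tape measure, 62 x 36 x 60 mm, standing on the bench past the far (+x) end of the pipe's way to the V-block; origin in the centre of its underside.
Mind the look-alikes: they are no part of the job. What is shaped like the pipe but orange or pink is not meant.

How it is judged:
On the way, in this order (a step that is already met when the one before it is completed fails the run):
1. the pipe has rolled about half a turn (its upper side points down) (angle between pipe's own z axis and vertical above 2.2 rad).
2. the pipe has rolled about a whole turn (angle between pipe's own z axis and vertical below 0.9 rad).
3. the pipe lies down in the V, short of the end stop (y of pipe in the frame of saddle between -0.0095 and -0.0015 m and z of pipe in the frame of saddle between 0.03 and 0.0375 m and angle between the x axis of pipe and the x axis of saddle, either way round below 0.05 rad and x of pipe in the frame of saddle below -0.01 m), for 0.2 s.
4. the pipe, still in the V, has been slid against the end stop (y of pipe in the frame of saddle between -0.0095 and -0.0015 m and z of pipe in the frame of saddle between 0.03 and 0.0375 m and angle between the x axis of pipe and the x axis of saddle, either way round below 0.05 rad and x of pipe in the frame of saddle between -0.009 and -0.001 m), for 0.2 s.
At the end, for the whole second after the job is handed in: The pipe rests at peace in the V, on both its sides (centre within about 4 mm of the seat across and in height, axis within 0.05 rad of the V), its end within 4 mm of the red end stop (all of step 4 and linear speed of pipe below 0.02 m/s and contact force between pipe and saddle above 0.5 N); the robot touches nothing.
It fails at once if the pipe was lifted or carried (its centre more than 60 mm above the bench) or tipped up (height (world z) of pipe above 0.06 m or angle between pipe's own x axis and vertical below 1.2 rad or angle between pipe's own x axis and vertical above 1.94 rad).
It fails at once if the pipe was flung (faster than 0.6 m/s) (linear speed of pipe above 0.6 m/s).
It fails at once if the pipe was pushed hard (more than 80 N) (contact force between pipe and the fingers above 80 N).
It fails at once if a bystander (hammer, collar, coupling, spray, tape) was moved by more than 25 mm (distance of any of hammer, collar, coupling, spray, tape from where it was at the start of the episode above 0.025 m).
It also fails if it takes over 56 s, if anything falls off the work surface, if the arm or the gripper's body presses on something with over 40 N, if the wrist force passes 120 N, or if a joint passes its speed limit or range.

## Working session

There is one attempt and no reset: what is moved stays moved. The work goes in short steps, Python scripts to look and compute and a tool call to move; the robot and the scene stay as the last step left them, time stands still between calls to the robot, and variables do not carry over. Pictures are saved under pics/ and viewed, at most 10 in all, crops included, and the job is handed in when it is done.

Besides the shell and the picture viewer there is one more tool, called after "Request:" by a JSON object that holds its "method" and its "body". arm_command: Moves the arm, as the interface text tells. Its arguments: {"type":"object","properties":{"moves":{"type":"array"},"squeeze":{"type":"number"}},"required":["moves"]}

```bash
mkdir -p pics; python3 - <<'E'
from cell import robot
import cv2,numpy as np
for n in("scene","top"):
    im=robot.read_camera(n);cv2.imwrite(f"pics/{n}0.png",im[:,:,::-1]);m=robot.camera_model(n)
    print(n,m["fx"],m["cx"],m["cy"],np.round(m["R"],3).tolist(),np.round(m["t"],3))
s=robot.observe();print(s)
E
```

```text
scene 459.2603296070795 285.33000319842665 204.45299265444348 [[0.233, 0.972, -0.003], [0.795, -0.192, -0.575], [-0.559, 0.132, -0.818]] [-0.101 -0.405  1.485]
top 525.8804068151404 281.0508814798402 214.20366074206203 [[0.026, -1.0, 0.003], [-0.986, -0.026, -0.166], [0.166, 0.002, -0.986]] [-0.048  0.542  1.22 ]
{'time': 0.1, 'qpos': array([ 1.13997342e+00,  3.42660469e-01,  1.52490463e+00, -1.51948038e-06,
        1.27540241e+00, -1.46005277e-01]), 'qvel': array([ 0.00075878, -0.00152859, -0.00269643,  0.00053288,  0.00160398,
       -0.00129727]), 'joint_efforts': array([ 1.03821516e-03, -4.32001376e+01, -2.44699162e+01,  7.18210987e-02,
        5.25767030e-02, -5.00266879e-05]), 'tool_pos': array([0.1473471 , 0.50352735, 0.2261165 ]), 'tool_rot': array([-3.14023222e+00, -1.98584977e-04,  2.85677533e+00]), 'contact_force': array([0.17308826, 0.48613793, 0.0131839 ]), 'torque': array([-0.01323905,  0.02268955,  0.01553159]), 'grip_force': 0.0, 'opening': 0.09175280005771796}
```

View pics/top0.png

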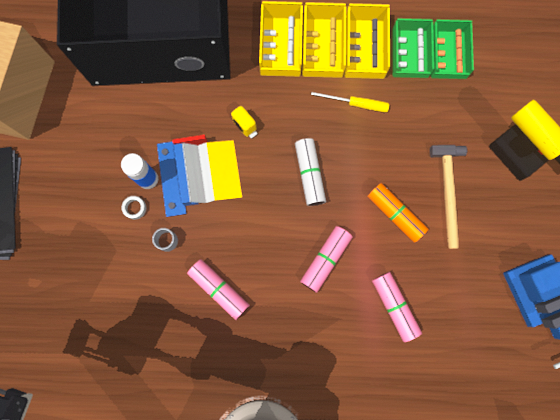

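View pics/scene0.png

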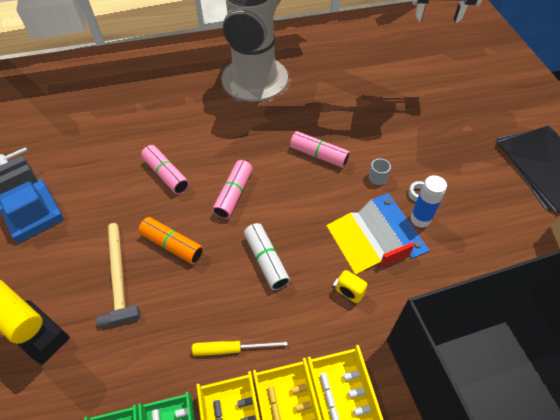

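The top view shows the pipe at about (310,171), the ramp at (222,170), the steel V at (197,172), the red stop at (190,140) and the tape at (245,121). In the scene view the pipe is at (266,256) and the ramp at (355,242).

```bash
cat > h.py <<'E'
import cv2,numpy as np
from cell import robot
def ray(m,p):
    d=m["R"].T@np.array([(p[0]-m["cx"])/m["fx"],(p[1]-m["cy"])/m["fy"],1.]); return -m["R"].T@m["t"],d
def plane(m,p,z):
    c,d=ray(m,p); return c+d*(z-c[2])/d[2]
def tri(m1,p1,m2,p2):
    c1,d1=ray(m1,p1);c2,d2=ray(m2,p2)
    s=np.linalg.lstsq(np.c_[d1,-d2],c2-c1,rcond=None)[0]; a,b=c1+s[0]*d1,c2+s[1]*d2
    return (a+b)/2,np.linalg.norm(a-b)
def blob(mask,p):
    n,l,st,ce=cv2.connectedComponentsWithStats(mask.astype(np.uint8))
    k=min(range(1,n),key=lambda i:np.hypot(*(ce[i]-p)) if st[i,4]>60 else 1e9)
    return (l==k).astype(np.uint8),ce[k],st[k,4]
def corners(b):
    c=max(cv2.findContours(b,cv2.RETR_EXTERNAL,cv2.CHAIN_APPROX_NONE)[0],key=cv2.contourArea)
    return cv2.approxPolyN(c,4,ensure_convex=True)[0].astype(float) if hasattr(cv2,'approxPolyN') else cv2.boxPoints(cv2.minAreaRect(c))
def hsv(im): return cv2.cvtColor(im,cv2.COLOR_RGB2HSV).astype(int)
E
python3 - <<'E'
from h import *
np.set_printoptions(precision=4,suppress=True)
M={};C={};P={};G={}
for n,pr,pp in(("top",(222,170),(310,171)),("scene",(355,242),(266,256))):
    im=cv2.imread(f"pics/{n}0.png")[:,:,::-1].copy();h=hsv(im);m=M[n]=robot.camera_model(n)
    b,ce,a=blob((abs(h[...,0]-29)<6)&(h[...,1]>150)&(h[...,2]>120),pr);C[n]=corners(b)
    print(n,"ramp",ce,a,C[n].tolist())
    r=np.zeros(h.shape[:2],bool);r[pp[1]-45:pp[1]+45,pp[0]-35:pp[0]+35]=1
    b,ce,a=blob((h[...,1]<60)&(h[...,2]>110)&r,pp)
    w=cv2.morphologyEx(((h[...,1]<60)&(h[...,2]>110)&r).astype(np.uint8),cv2.MORPH_CLOSE,np.ones((9,9)))
    b,ce,a=blob(w,pp); print("pipe",ce,a,corners(b).tolist(),cv2.minAreaRect(cv2.findContours(b,0,1)[0][0]))
    P[n]=ce
    gb,gc,ga=blob((abs(h[...,0]-60)<15)&(h[...,1]>90)&r,pp);print("band",gc,ga);G[n]=gc
    c=corners(b); print("pipe corners z=24:",np.array([plane(m,q,.024) for q in c])[:,:2].tolist())
    print("ramp z0",[plane(m,q,0)[:2].round(4).tolist() for q in C[n]]);print("ramp z16",[plane(m,q,.016)[:2].round(4).tolist() for q in C[n]])
print("pipe tri",tri(M["top"],P["top"],M["scene"],P["scene"]),"band",tri(M["top"],G["top"],M["scene"],G["scene"]))
for q in C["top"]:
    print(q,[ (t[0].round(3).tolist(),round(t[1],4)) for t in (tri(M["top"],q,M["scene"],r) for r in C["scene"]) if t[1]<.012])
h=hsv(cv2.imread("pics/top0.png")[:,:,::-1].copy())
for nm,mk,p in(("tape",(abs(h[...,0]-27)<7)&(h[...,1]>150),(245,121)),("red",((h[...,0]<6)|(h[...,0]>174))&(h[...,1]>180)&(h[...,2]>120),(190,140)),("blue",(abs(h[...,0]-108)<10)&(h[...,1]>150),(172,178))):
    b,ce,a=blob(mk,p);print(nm,ce,a,plane(M["top"],ce,.05)[:2])
E
```

```text
top ramp [223.8285 169.8669] 1563 [[242.0, 197.0], [215.0, 200.0], [206.0, 142.0], [233.0, 140.0]]
pipe [309.6429 170.8132] 1274 [[313.0, 138.0], [326.0, 202.0], [306.0, 205.0], [293.0, 138.0]] ((309.7115478515625, 171.0576934814453), (66.67948913574219, 19.807729721069336), 78.69007110595703)
band [310.0769 170.    ] 52
pipe corners z=24: [[0.742692751752522, -0.10898719434510867], [0.580039219093219, -0.14356571536997215], [0.5712268739699574, -0.0945542696932705], [0.7413335469687043, -0.05881140605187963]]
ramp z0 [[0.5919, 0.0651], [0.5824, 0.1324], [0.7324, 0.1625], [0.7396, 0.0938]]
ramp z16 [[0.5886, 0.0639], [0.5793, 0.1304], [0.7275, 0.16], [0.7346, 0.0922]]
scene ramp [353.2063 243.1248] 1595 [[381.0, 261.0], [355.0, 274.0], [326.0, 225.0], [350.0, 212.0]]
pipe [265.3734 254.2624] 1307 [[290.0, 279.0], [271.0, 291.0], [243.0, 231.0], [257.0, 217.0]] ((265.43060302734375, 255.16810607910156), (67.85926818847656, 21.470914840698242), 62.241458892822266)
band [264.3509 251.8246] 57
pipe corners z=24: [[0.7269644598597009, -0.05929312932504889], [0.7457059683764096, -0.1079328
[... 175 characters left out ...]
394]]
ramp z16 [[0.7283, 0.1619], [0.7462, 0.0914], [0.601, 0.064], [0.5777, 0.1343]]
pipe tri (array([ 0.6556, -0.1014,  0.0326]), np.float64(0.0002609611969015704)) band (array([ 0.6548, -0.1026,  0.0434]), np.float64(0.0011057179519536177))
[242. 197.] [([0.592, 0.066, 0.001], np.float64(0.0027))]
[215. 200.] [([0.63, 0.164, -0.246], np.float64(0.0008)), ([0.579, 0.132, 0.019], np.float64(0.0034))]
[206. 142.] [([0.728, 0.161, 0.015], np.float64(0.0019))]
[233. 140.] [([0.739, 0.095, 0.001], np.float64(0.0018)), ([0.682, 0.078, 0.185], np.float64(0.0049))]
tape [243.8387 120.3456] 434 [0.775  0.0641]
red [191.0189 139.3585] 212 [0.7227 0.1919]
blue [173.3373 177.9613] 1577 [0.6244 0.2294]
```

The frame checks out: V-block yaw is about 0.197, its origin about (0.648, 0.168), the ramp 150 mm long and the crest about 16 mm high. The pipe is at about (0.655, -0.102), or (-46, -266) mm in the block frame, which fits the text. I'm moving behind it, turning the tool so that its y lies along the V.

Request:
{"method": "arm_command", "body": {"moves": [[[-0.034,-0.025,0],[0,0,0.06],0.09],[[-0.068,-0.05,0],[0,0,0.12],0.09],[[-0.103,-0.074,0],[0,0,0.18],0.09],[[-0.137,-0.099,0],[0,0,0.24],0.09],[[-0.172,-0.124,0],[0,0,0.3],0.09]]}}

```text
time: 0.6
tool_pos: [0.2782, 0.335, 0.2265]
tool_rot: [-3.141, -0.0, 2.555]
contact_force: [0.6, -0.7, 1.0]
opening: 0.0895
grip_force: 0.0
```

Request:
{"method": "arm_command", "body": {"moves": [[[-0.04,-0.0135,0],[0,0,0.08],0.09],[[-0.08,-0.027,0],[0,0,0.16],0.09],[[-0.12,-0.0405,0],[0,0,0.24],0.09],[[-0.16,-0.054,0],[0,0,0.32],0.09],[[-0.2,-0.0675,0],[0,0,0.4],0.09]]}}

```text
time: 1.1
tool_pos: [0.4078, 0.1683, 0.2266]
tool_rot: [-3.141, -0.0, 2.153]
contact_force: [0.6, 0.7, 0.4]
opening: 0.0899
grip_force: 0.0
```

Request:
{"method": "arm_command", "body": {"moves": [[[-0.042,0.003,0],[0,0,0.08],0.09],[[-0.084,0.006,0],[0,0,0.16],0.09],[[-0.126,0.01,0],[0,0,0.24],0.09],[[-0.168,0.013,0],[0,0,0.32],0.09],[[-0.211,0.016,0],[0,0,0.386],0.09]]}}

```text
time: 1.6
tool_pos: [0.5378, 0.0014, 0.2263]
tool_rot: [-3.141, -0.001, 1.768]
contact_force: [0.2, 0.4, -0.1]
opening: 0.0901
grip_force: 0.0
```

Request:
{"method": "arm_command", "body": {"moves": [[[-0.04,0.02,0],[0,0,0],0.09],[[-0.08,0.04,0],[0,0,0],0.09],[[-0.12,0.06,0],[0,0,0],0.09],[[-0.16,0.08,0],[0,0,0],0.09],[[-0.188,0.095,0.02],[0,0,0],0.09]]}}

```text
time: 2.1
tool_pos: [0.6699, -0.1655, 0.2085]
tool_rot: [3.137, 0.003, 1.769]
contact_force: [0.5, -0.0, 0.7]
opening: 0.0901
grip_force: 0.0
```

```bash
python3 - <<'E'
from h import *
np.set_printoptions(precision=4,suppress=True)
print(robot.observe()["tool_pos"],robot.observe()["tool_rot"])
m=robot.camera_model("wrist");im=robot.read_camera("wrist");cv2.imwrite("pics/w1.png",im[:,:,::-1])
print(m)
E
```

```text
[ 0.6699 -0.1655  0.2085] [3.1372 0.003  1.7693]
{'fx': 363.1432425903188, 'fy': 363.1432425903188, 'cx': 277.0237488187102, 'cy': 205.40662811455266, 'R': array([[ 0.9805,  0.1965,  0.005 ],
       [ 0.1851, -0.9314,  0.3134],
       [ 0.0662, -0.3063, -0.9496]]), 't': array([-0.6271, -0.3122,  0.2802])}
```

View pics/w1.png

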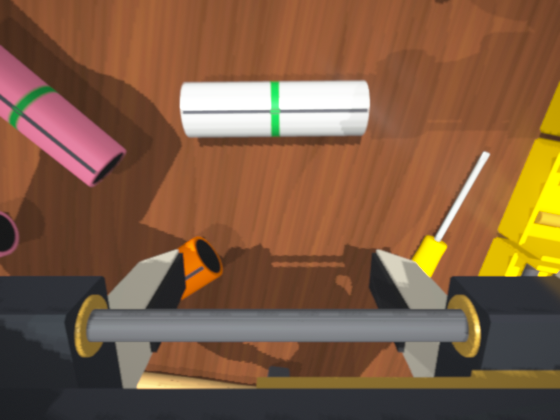

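The wrist view shows the pipe square to the tool, running from (181,110) to (369,108) with its band at (275,109). The end of the orange look-alike at (210,260) is clear of the fingers.

```bash
python3 - <<'E'
from h import *
np.set_printoptions(precision=4,suppress=True)
m=robot.camera_model("wrist");mt=robot.camera_model("top")
o=np.array([.6484,.168]);E=np.array([[.9807,.1957],[-.1957,.9807]])
for p in((275,81),(275,109),(275,136),(181,110),(369,108)): 
    q=plane(m,p,.03);print(p,q,E@(q[:2]-o))
print("tri band",tri(m,(275.5,108),mt,(310.1,170)))
for nm,p,z in(("spray",(133,160),.15),("coupling",(165,237),.05),("tape",(244,120),.06),("orange",(376,188),.024)):
    q=plane(mt,p,z);print(nm,q,E@(q[:2]-o))
t=robot.observe()["tool_pos"];print("tcp",E@(t[:2]-o))
E
```

```text
(275, 81) [ 0.6518 -0.0806  0.03  ] [-0.0453 -0.2445]
(275, 109) [ 0.6563 -0.1035  0.03  ] [-0.0454 -0.2678]
(275, 136) [ 0.6608 -0.1266  0.03  ] [-0.0455 -0.2914]
(181, 110) [ 0.5752 -0.1205  0.03  ] [-0.1282 -0.2686]
(369, 108) [ 0.7372 -0.0866  0.03  ] [ 0.0372 -0.2671]
tri band (array([ 0.6565, -0.1023,  0.037 ]), np.float64(0.0002037414943021346))
spray [0.6398 0.3009 0.15  ] [0.0176 0.132 ]
coupling [0.48   0.2406 0.05  ] [-0.151   0.1041]
tape [0.7724 0.063  0.06  ] [ 0.101  -0.1273]
orange [ 0.6185 -0.2666  0.024 ] [-0.1143 -0.4204]
tcp [-0.0451 -0.334 ]
```

Request:
{"method": "arm_command", "body": {"moves": [[[0,0,0.045],[0,0,0],0.09],[[0,0,0.09],[0,0,0],0.09],[[0,0,0.135],[0,0,0],0.09],[[0,0,0.175],[0,0,0],0.09],[[0,0,0.196],[0,0,0],0.09]]}}

```text
time: 2.65
tool_pos: [0.665, -0.1615, 0.0057]
tool_rot: [-3.135, -0.004, 1.771]
contact_force: [0.1, 0.4, -0.1]
opening: 0.0902
grip_force: 0.0
```

Request:
{"method": "arm_command", "body": {"moves": [[[0.006,0,0],[0,0,0],0.09],[[0.012,0,0],[0,0,0],0.09],[[0.018,0,0],[0,0,0],0.09],[[0.024,0,0],[0,0,0],0.09],[[0.03,0,0],[0,0,0],0.09]]}}

```text
time: 3.15
tool_pos: [0.6625, -0.1327, 0.0123]
tool_rot: [3.139, 0.001, 1.771]
contact_force: [0.8, 0.4, 0.1]
opening: 0.0898
grip_force: 0.2
```

Request:
{"method": "arm_command", "body": {"moves": [[[0.008,0,0],[0,0,0],0.09],[[0.016,0,0],[0,0,0],0.09],[[0.024,0,0],[0,0,0],0.09],[[0.032,0,0],[0,0,0],0.09],[[0.04,0,0],[0,0,0],0.09]]}}

```text
time: 3.65
tool_pos: [0.6536, -0.0931, 0.0107]
tool_rot: [-3.142, -0.0, 1.771]
contact_force: [-0.2, -0.1, 0.1]
opening: 0.0899
grip_force: 0.1
```

Request:
{"method": "arm_command", "body": {"moves": [[[0.008,0,0],[0,0,0],0.09],[[0.016,0,0],[0,0,0],0.09],[[0.024,0,0],[0,0,0],0.09],[[0.032,0,0],[0,0,0],0.09],[[0.04,0,0],[0,0,0],0.09]]}}

```text
time: 4.15
tool_pos: [0.6457, -0.054, 0.0107]
tool_rot: [3.142, -0.0, 1.771]
contact_force: [-0.1, 0.5, 0.0]
opening: 0.0897
grip_force: 0.1
```

```bash
cat > loc.py <<'E'
from h import *
import sys
np.set_printoptions(precision=4,suppress=True)
o=np.array([.6484,.168]);E=np.array([[.9807,.1957],[-.1957,.9807]])
s=robot.observe();print("t",s["time"],"tcp",E@(s["tool_pos"][:2]-o),s["tool_pos"][2],s["contact_force"])
for n in("top","scene"):
    im=robot.read_camera(n);m=robot.camera_model(n);h=hsv(im);cv2.imwrite(f"pics/{n}{sys.argv[1]}.png",im[:,:,::-1])
    k=((abs(h[...,0]-60)<15)&(h[...,1]>90)).astype(np.uint8)
    N,l,st,ce=cv2.connectedComponentsWithStats(k)
    for i in range(1,N):
        if 15<st[i,4]<150:
            q=plane(m,ce[i],.043);r=E@(q[:2]-o)
            if abs(r[0])<.09 and -.32<r[1]<.04: print(n,"band",ce[i],st[i,4],r)
E
python3 loc.py 1
```

```text
t 4.15 tcp [-0.0461 -0.2172] 0.01071638845577318 [-0.0807  0.5141  0.003 ]
scene band [293.04 240.8 ] 25 [-0.0459 -0.1937]
```

View pics/scene1.png

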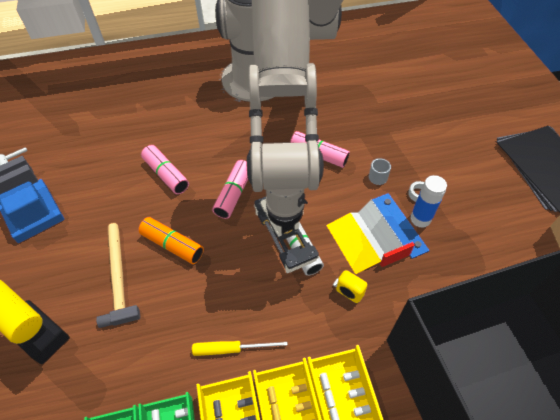

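The scene view shows the pipe under the gripper at about (300,250), moving ahead of the fingers towards the ramp and clear of the tape. I'll keep rolling it.

Request:
{"method": "arm_command", "body": {"moves": [[[0.008,0,0],[0,0,0],0.09],[[0.016,0,0],[0,0,0],0.09],[[0.024,0,0],[0,0,0],0.09],[[0.032,0,0],[0,0,0],0.09],[[0.04,0,0],[0,0,0],0.09]]}}

```text
time: 4.75
tool_pos: [0.6377, -0.0147, 0.0107]
tool_rot: [3.142, -0.0, 1.771]
contact_force: [0.6, -0.3, -0.5]
opening: 0.0898
grip_force: 0.1
```

Request:
{"method": "arm_command", "body": {"moves": [[[0.008,0,0],[0,0,0],0.09],[[0.016,0,0],[0,0,0],0.09],[[0.024,0,0],[0,0,0],0.09],[[0.032,0,0],[0,0,0],0.09],[[0.04,0,0],[0,0,0],0.09]]}}

```text
time: 5.25
tool_pos: [0.6298, 0.0244, 0.0107]
tool_rot: [3.142, -0.0, 1.771]
contact_force: [0.3, -0.9, -0.1]
opening: 0.0901
grip_force: 0.1
```

```bash
python3 loc.py 2; python3 - <<'E'
from h import *
im=robot.read_camera("wrist");cv2.imwrite("pics/w2.png",im[:,:,::-1])
E
```

```text
t 5.25 tcp [-0.0463 -0.1372] 0.010722981778105298 [ 0.2519 -0.8546 -0.0958]
scene band [323.25   228.6562] 32 [-0.0459 -0.1132]
```

View pics/w2.png

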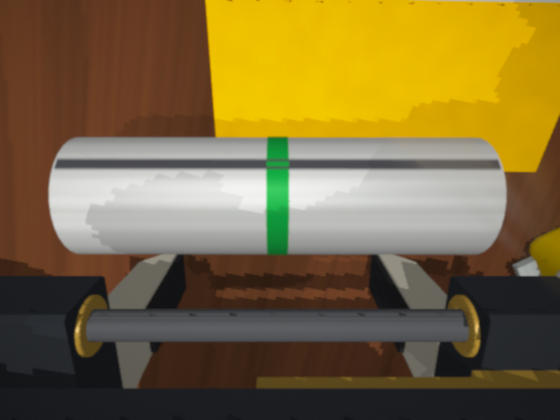

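The wrist view shows the pipe at (277,195), square at the ramp foot, with the seam back near the top after about one turn. Next it goes up the ramp, raising the fingers as it climbs.

Request:
{"method": "arm_command", "body": {"moves": [[[0.007,0,0],[0,0,0],0.09],[[0.014,0,0],[0,0,0],0.09],[[0.021,0,-0.001],[0,0,0],0.09],[[0.028,0,-0.002],[0,0,0],0.09],[[0.035,0,-0.003],[0,0,0],0.09]]}}

```text
time: 5.9
tool_pos: [0.6231, 0.0585, 0.014]
tool_rot: [3.141, 0.0, 1.771]
contact_force: [0.9, -2.8, 1.7]
opening: 0.0899
grip_force: 1.3
```

Request:
{"method": "arm_command", "body": {"moves": [[[0.007,0,-0.002],[0,0,0],0.09],[[0.014,0,-0.004],[0,0,0],0.09],[[0.021,0,-0.006],[0,0,0],0.09],[[0.028,0,-0.008],[0,0,0],0.09],[[0.035,0,-0.009],[0,0,0],0.09]]}}

```text
time: 6.4
tool_pos: [0.616, 0.093, 0.023]
tool_rot: [3.141, 0.0, 1.771]
contact_force: [1.5, -2.3, 1.8]
opening: 0.0901
grip_force: 1.4
```

```bash
python3 loc.py 3
```

```text
t 6.4 tcp [-0.0465 -0.0673] 0.023011041451291625 [ 1.4898 -2.2641  1.791 ]
scene band [350.6333 213.7   ] 30 [-0.0561 -0.0321]
```

Request:
{"method": "arm_command", "body": {"moves": [[[0.004,0,-0.001],[0,0,0],0.09],[[0.008,0,-0.002],[0,0,0],0.09],[[0.012,0,-0.002],[0,0,0],0.09],[[0.016,0,-0.002],[0,0,0],0.09],[[0.02,0,-0.002],[0,0,0],0.09]]}}

```text
time: 7.0
tool_pos: [0.6117, 0.1126, 0.0245]
tool_rot: [-3.141, -0.001, 1.771]
contact_force: [0.7, -0.3, 0.2]
opening: 0.0898
grip_force: 0.0
```

Request:
{"method": "arm_command", "body": {"moves": [[[0.002,0,0],[0,0,0],0.09],[[0.002,0,0],[0,0,0],0.09],[[0.002,0,0],[0,0,0],0.09],[[0.002,0,0],[0,0,0],0.09],[[0.002,0,0],[0,0,0],0.09]]}}

```text
time: 7.5
tool_pos: [0.6117, 0.1138, 0.0247]
tool_rot: [3.142, -0.0, 1.771]
contact_force: [-0.3, 0.5, 0.2]
opening: 0.0899
grip_force: 0.0
```

```bash
python3 loc.py 4; python3 - <<'E'
from h import *
im=robot.read_camera("wrist");cv2.imwrite("pics/w4.png",im[:,:,::-1]);m=robot.camera_model("wrist")
h=hsv(im);b,ce,a=blob((abs(h[...,0]-60)<15)&(h[...,1]>120),(277,170));ys=np.where(b.any(1))[0];print(ce,a,ys[0],ys[-1])
o=np.array([.6484,.168]);E=np.array([[.9807,.1957],[-.1957,.9807]])
for y in(ys[0],ys[-1]):print(E@(plane(m,(ce[0],y),.045)[:2]-o))
E
```

```text
t 7.5 tcp [-0.0466 -0.046 ] 0.024714692020348965 [-0.2985  0.4849  0.2288]
scene band [359.5769 211.1538] 26 [-0.0534 -0.0083]
[277.39160537 190.60103851] 2311 134 247
[-0.04485472  0.02188643]
[-0.04474395 -0.02468052]
```

View pics/w4.png

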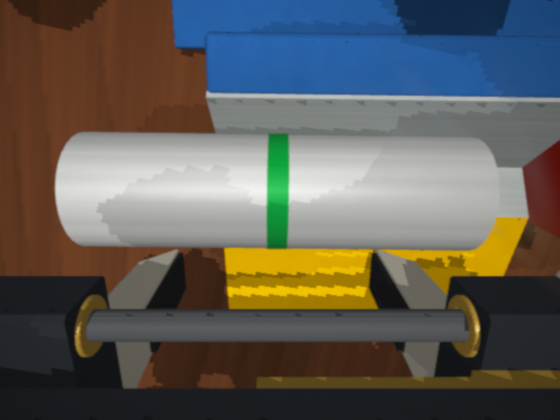

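The wrist view shows the pipe lying level in the V at (277,190), centre about (-45, -4) mm. The red stop is to the right at (540,190), about 40 mm off the pipe's end. I'm backing off, lifting, closing the fingers and going round to the free end.

Request:
{"method": "arm_command", "body": {"moves": [[[-0.012,0,0],[0,0,0],0.09],[[-0.03,0,0],[0,0,0],0.09],[[-0.03,0,-0.03],[0,0,0],0.09],[[-0.03,0,-0.065],[0,0,0],0.09],[[-0.03,0,-0.1],[0,0,0],0.09]]}}

```text
time: 8.15
tool_pos: [0.6177, 0.0825, 0.1256]
tool_rot: [-3.141, 0.0, 1.769]
contact_force: [1.4, -0.0, 0.7]
opening: 0.0901
grip_force: 0.0
```

Request:
{"method": "arm_command", "body": {"moves": [[[0.0,-0.04,0],[0,0,0],0.0],[[0.02,-0.08,0],[0,0,0],0.0],[[0.04,-0.12,0],[0,0,0],0.0],[[0.072,-0.122,0],[0,0,0],0.0],[[0.072,-0.122,0],[0,0,0],0.0]]}}

```text
time: 8.65
tool_pos: [0.4825, 0.1317, 0.1252]
tool_rot: [3.141, -0.001, 1.772]
contact_force: [1.0, -0.3, 0.8]
opening: 0.0546
grip_force: 0.0
```

```bash
python3 loc.py 5
```

```text
t 8.65 tcp [-0.1698 -0.0031] 0.12522942507863083 [ 1.0041 -0.2716  0.8312]
scene band [360.9318 210.9318] 44 [-0.0526 -0.0049]
```

Request:
{"method": "arm_command", "body": {"moves": [[[-0.002,-0.008,0],[0,0,0],0.0],[[-0.002,-0.008,0.01],[0,0,0],0.0],[[-0.002,-0.008,0.02],[0,0,0],0.0],[[-0.002,-0.008,0.03],[0,0,0],0.0],[[-0.002,-0.008,0.04],[0,0,0],0.0]]}}

```text
time: 9.25
tool_pos: [0.4762, 0.1271, 0.0834]
tool_rot: [-3.141, -0.0, 1.77]
contact_force: [-0.0, 0.1, -0.5]
opening: 0.0066
grip_force: 0.0
```

Request:
{"method": "arm_command", "body": {"moves": [[[0,0,0.02],[0,0,0],0.0],[[0,0,0.04],[0,0,0],0.0],[[0,0,0.06],[0,0,0],0.0],[[0,0,0.07],[0,0,0],0.0],[[0,0,0.07],[0,0,0],0.0]]}}

```text
time: 9.75
tool_pos: [0.4753, 0.1272, 0.0131]
tool_rot: [-3.138, -0.0, 1.771]
contact_force: [-0.1, -0.9, -0.4]
opening: 0.0004
grip_force: 0.0
```

Request:
{"method": "arm_command", "body": {"moves": [[[0,0.008,0],[0,0,0],0.0],[[0,0.016,0],[0,0,0],0.0],[[0,0.024,0],[0,0,0],0.0],[[0,0.03,0],[0,0,0],0.0],[[0,0.035,0],[0,0,0],0.0]]}}

```text
time: 10.25
tool_pos: [0.5109, 0.1343, 0.015]
tool_rot: [-3.141, -0.0, 1.771]
contact_force: [-3.9, -1.1, 1.5]
opening: 0.0004
grip_force: 1.5
```

Request:
{"method": "arm_command", "body": {"moves": [[[0,0.004,0],[0,0,0],0.0],[[0,0.008,0],[0,0,0],0.0],[[0,0.012,0],[0,0,0],0.0],[[0,0.016,0],[0,0,0],0.0],[[0,0.02,0],[0,0,0],0.0]]}}

```text
time: 10.75
tool_pos: [0.5305, 0.1382, 0.0147]
tool_rot: [-3.142, -0.0, 1.771]
contact_force: [-3.0, -0.8, 2.6]
opening: 0.0003
grip_force: 1.4
```

```bash
python3 loc.py 6; python3 - <<'E'
from h import *
im=robot.read_camera("wrist");cv2.imwrite("pics/w6.png",im[:,:,::-1])
E
```

```text
t 10.75 tcp [-0.1215 -0.0061] 0.0147192601983872 [-3.0493 -0.7963  2.5774]
scene band [365.9756 218.6829] 41 [-0.0275 -0.0053]
```

View pics/w6.png

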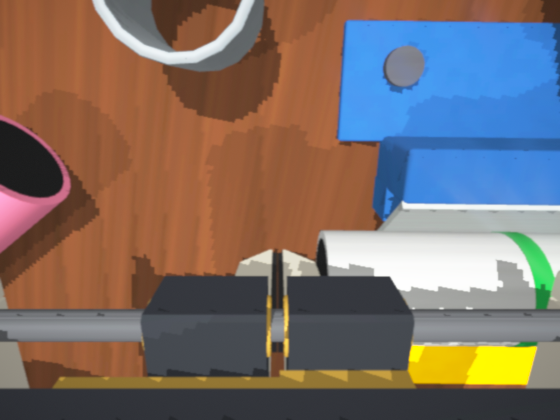

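The wrist view shows the closed fingertips on the pipe's free end near (320,255), with the pipe sliding in the V. About 15 mm remain.

Request:
{"method": "arm_command", "body": {"moves": [[[0,0.004,0],[0,0,0],0.0],[[0,0.007,0],[0,0,0],0.0],[[0,0.01,0],[0,0,0],0.0],[[0,0.012,0],[0,0,0],0.0],[[0,0.012,0],[0,0,0],0.0]]}}

```text
time: 11.4
tool_pos: [0.5425, 0.1407, 0.0147]
tool_rot: [3.141, -0.0, 1.771]
contact_force: [0.0, 0.3, -0.5]
opening: 0.0004
grip_force: 0.1
```

Request:
{"method": "arm_command", "body": {"moves": [[[0,0.0005,0],[0,0,0],0.0],[[0,0.001,0],[0,0,0],0.0],[[0,0.0015,0],[0,0,0],0.0],[[0,0.002,0],[0,0,0],0.0],[[0,0.002,0],[0,0,0],0.0]]}}

```text
time: 11.9
tool_pos: [0.544, 0.141, 0.0147]
tool_rot: [3.142, -0.0, 1.771]
contact_force: [-1.1, -0.8, 0.3]
opening: 0.0003
grip_force: 0.9
```

```bash
python3 loc.py 7
```

```text
t 11.9 tcp [-0.1077 -0.006 ] 0.014715080465777217 [-1.134  -0.8295  0.3106]
scene band [368.6087 222.8043] 46 [-0.0145 -0.0056]
```

Request:
{"method": "arm_command", "body": {"moves": [[[0,0.0005,0],[0,0,0],0.0],[[0,0.001,0],[0,0,0],0.0],[[0,0.0015,0],[0,0,0],0.0],[[0,0.002,0],[0,0,0],0.0],[[0,0.002,0],[0,0,0],0.0]]}}

```text
time: 12.5
tool_pos: [0.546, 0.1414, 0.0147]
tool_rot: [3.141, -0.0, 1.771]
contact_force: [-2.3, -1.0, 0.7]
opening: 0.0004
grip_force: 0.8
```

Request:
{"method": "arm_command", "body": {"moves": [[[0,0.0005,0],[0,0,0],0.0],[[0,0.001,0],[0,0,0],0.0],[[0,0.0015,0],[0,0,0],0.0],[[0,0.0015,0],[0,0,0],0.0],[[0,0.0015,0],[0,0,0],0.0]]}}

```text
time: 13.0
tool_pos: [0.5475, 0.1417, 0.0147]
tool_rot: [3.141, -0.0, 1.771]
contact_force: [-1.3, 0.2, 0.7]
opening: 0.0004
grip_force: 0.7
```

Request:
{"method": "arm_command", "body": {"moves": [[[0,0.0005,0],[0,0,0],0.0],[[0,0.001,0],[0,0,0],0.0],[[0,0.001,0],[0,0,0],0.0],[[0,0.0015,0],[0,0,0],0.0],[[0,0.0015,0],[0,0,0],0.0]]}}

```text
time: 13.5
tool_pos: [0.5489, 0.142, 0.0147]
tool_rot: [3.142, -0.0, 1.771]
contact_force: [-1.2, 0.5, 0.3]
opening: 0.0003
grip_force: 0.9
```

```bash
python3 loc.py 8; python3 - <<'E'
import cv2
a=cv2.imread("pics/scene8.png")[170:290,300:450];b=cv2.imread("pics/top8.png")[120:240,130:280]
cv2.imwrite("pics/c8.png",cv2.resize(cv2.hconcat([a,b]),None,fx=2.6,fy=2.6,interpolation=cv2.INTER_CUBIC))
E
```

```text
t 13.5 tcp [-0.1027 -0.006 ] 0.014711190035511298 [-1.1615  0.5123  0.3101]
scene band [369.64 224.66] 50 [-0.0088 -0.0061]
```

View pics/c8.png

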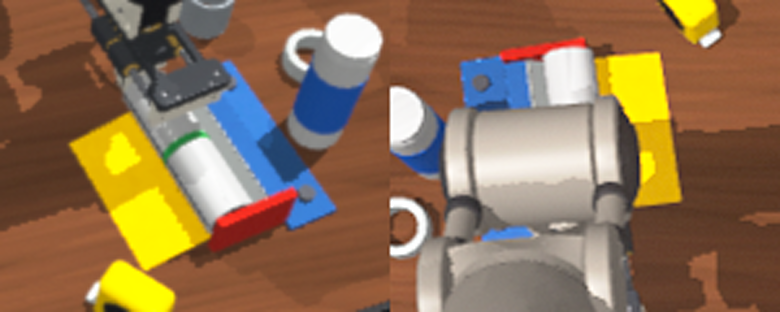

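The crop shows the pipe's far end at or very near the red stop, but the push force is still only sliding friction. I'll go on until it rises.

Request:
{"method": "arm_command", "body": {"moves": [[[0,0.0005,0],[0,0,0],0.0],[[0,0.001,0],[0,0,0],0.0],[[0,0.001,0],[0,0,0],0.0],[[0,0.0015,0],[0,0,0],0.0],[[0,0.0015,0],[0,0,0],0.0]]}}

```text
time: 14.1
tool_pos: [0.549, 0.142, 0.0147]
tool_rot: [-3.139, -0.0, 1.771]
contact_force: [-7.8, -2.3, 4.0]
opening: 0.0003
grip_force: 3.8
```

Request:
{"method": "arm_command", "body": {"moves": [[[0,0.0005,0],[0,0,0],0.0],[[0,0.001,0],[0,0,0],0.0],[[0,0.001,0],[0,0,0],0.0],[[0,0.0015,0],[0,0,0],0.0],[[0,0.0015,0],[0,0,0],0.0]]}}

```text
time: 14.6
tool_pos: [0.5489, 0.1421, 0.0146]
tool_rot: [-3.135, -0.0, 1.771]
contact_force: [-11.8, -2.9, 7.9]
opening: 0.0003
grip_force: 6.6
```

The force rose to 12 N while the arm stood still, so the pipe is against the stop. I'm backing away and lifting clear.

Request:
{"method": "arm_command", "body": {"moves": [[[0,-0.004,0],[0,0,0],0.0],[[0,-0.012,0],[0,0,0],0.0],[[0,-0.03,0],[0,0,0],0.0],[[0,-0.05,0],[0,0,0],0.0],[[0,-0.06,0],[0,0,0],0.0]]}}

```text
time: 15.1
tool_pos: [0.4916, 0.1306, 0.0147]
tool_rot: [-3.141, -0.0, 1.771]
contact_force: [-0.1, 1.3, 0.6]
opening: 0.0004
grip_force: 0.0
```

Request:
{"method": "arm_command", "body": {"moves": [[[0,0,-0.03],[0,0,0],0.0],[[0,0,-0.07],[0,0,0],0.0],[[0,-0.02,-0.11],[0,0,0],0.0],[[0,-0.04,-0.13],[0,0,0],0.0],[[0,-0.04,-0.13],[0,0,0],0.0]]}}

```text
time: 15.6
tool_pos: [0.454, 0.1228, 0.1477]
tool_rot: [3.136, 0.0, 1.771]
contact_force: [0.6, 0.3, -0.6]
opening: 0.0007
grip_force: 0.0
```

```bash
python3 loc.py 9; python3 - <<'E'
import cv2
a=cv2.imread("pics/scene9.png")[170:290,300:450];b=cv2.imread("pics/top9.png")[110:230,130:280]
cv2.imwrite("pics/c9.png",cv2.resize(cv2.hconcat([a,b]),None,fx=2.6,fy=2.6,interpolation=cv2.INTER_CUBIC))
E
```

```text
t 15.6 tcp [-0.1995 -0.0063] 0.14771960702097617 [ 0.6029  0.2678 -0.6047]
top band [201.7308 169.7885] 52 [-0.001  -0.0051]
scene band [369.6078 224.7255] 51 [-0.0087 -0.0063]
```

View pics/c9.png

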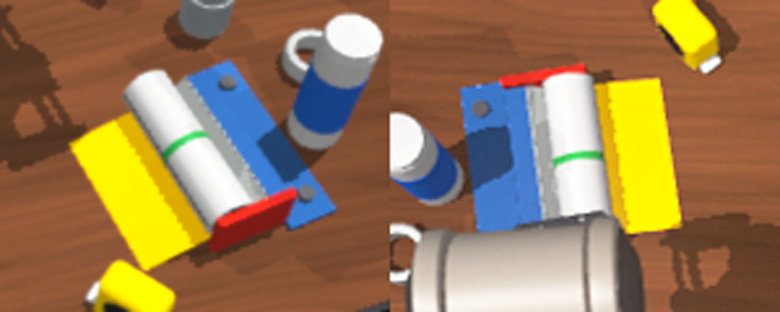

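The crop shows the pipe in the V with its end against the red stop, the free end slightly out, the bystanders in place and the arm clear. The two views average about (-5, -6) mm, which is the seat.

```bash
python3 -c "
from cell import robot
print(robot.hand_in())"
```

```text
the job is handed in; nothing more can be done
None
```

I rolled the pipe up the ramp into the V and slid it against the red end stop. The push force rose to 12 N at the stop, the arm is clear of everything, and I handed the job in at about 15.7 s; the hand-in returned no verdict.

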